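# Move the stop of a printing jig on by one hole and hold its pin home

## Task

On the printing jig, set the stop one hole wider: pull up the black spring knob so that its pin leaves the hole, slide the tube section to the very next hole towards the red end of the tube, and let the pin drop fully home there. The knob is brittle, so handle it gently (squeeze it with about 30 N, never more than 50 N, and never force the section along or press down while the pin is blocked), and do not disturb the ink pad, the eraser or the stamp. Finish while still holding the knob, with the pin home: do not let go.

Things in the scene. Friction and masses are not known exactly. Their poses are not given: they have to be found in the camera images.
- jig: Fixed printing jig: plywood board 160 (x) x 290 (y) x 12 mm. Origin: centre of the board's underside, on the desk; z up; +y points along the tube to its red end cap. Square steel tube 26 mm wide, 270 mm long, parallel to y at x = +45 mm, top face 50 mm above the desk, with 13 mm holes every 40 mm. End brackets reach 56 mm above the desk. Yaw varies from start to start.
- next_hole (a point): Centre of the hole that the pin must go to, at the tube's top face, 50 mm above the desk: jig x = +45, y = +10 mm. The pin starts in the hole before it (y = -30 mm); further holes follow at y = +50 and +90 mm.
- section (a joint): Slide of the grey sleeve (38 mm wide, 56 long, top 56.5 mm above the desk; carries a fence bar reaching 118 mm out over the board to jig -x) along the tube, m: 0 = pin at the first hole, growing to the red end, 0.040 = pin at the next hole. Range -0.06 to 0.10, rubs with 2 N. The 8 mm pin has 2.5 mm play each way in a hole; while it is in one the sleeve is locked.
- plunger (a joint): Lift of the spring plunger (pin with knob, moving straight up in the sleeve), m: 0 = pin home in a hole, above 0.008 = clear of the tube's top, 0.014 = upper stop. The spring presses it down with 4 N at 0, 8 N at the upper stop. Between holes the pin rests on the tube at about 0.008 and slides there; over a hole it drops in.
- knob: Black plastic knob of the plunger, round, 25 mm across near its top, tapering to 17 mm at its foot, 28 mm tall, red dot on top. Origin: its centre (14 mm below the top), 88.5 mm above the desk with the pin home; rides with sleeve and plunger. Under it (pin home): an 8 mm rod, 8 mm lower a 19 mm wide bush, 18 mm lower the sleeve's top.
- pin: Round-ended steel pin of the plunger, 8 mm thick, hidden in the sleeve under the knob. Origin: its tip, 42 mm above the desk when home, 60.5 mm below the knob's top; moves with the knob.
- ink_pad_centre (a point): Bystander, loose: flat dark blue ink pad tin, 61 x 91 x 14 mm, lying on the board on the side away from the red end. Point: its centre.
- eraser_centre (a point): Bystander, loose: blue and white eraser, 19 x 43 x 12 mm, lying on the board near the red end, clear of the fence's way. Point: its centre.
- stamp_centre (a point): Bystander, loose: wooden rubber stamp, 29 x 36 x 63 mm, standing upright on the desk in front of the board. Point: its centre.

How it is judged:
On the way, in this order (a step that is already met when the one before it is completed fails the run):
1. the pin is pulled clear of the first hole while the section is still there (value of joint plunger above 0.0085 m and value of joint section between -0.008 and 0.008 m), for 0.1 s.
2. the pin is home in the next hole (value of joint section between 0.036 and 0.044 m and value of joint plunger below 0.003 m), for 0.2 s.
At the end, for the whole second after the job is handed in: The section stands at the next hole (joint section 36 to 44 mm) at rest, the pin is home there (plunger within 3 mm of 0), and the gripper still holds the knob with more than 3 N of contact force (all of step 2 and contact force between the fingers and knob above 3 N and velocity of joint section between -0.005 and 0.005 m/s); the arm keeps its last pose, push and grip.
It fails at once if the knob is squeezed or pushed too hard (more than 120 N of contact force summed over the fingers) (contact force between the fingers and knob above 120 N).
It fails at once if the section is forced against its pin (more than 40 N between the pin and the tube) (contact force between pin and jig above 40 N).
It fails at once if a bystander is moved by more than 15 mm or tipped (distance of any of ink_pad_centre, eraser_centre, stamp_centre from where it was at the start of the episode above 0.015 m or angle between stamp_centre's own z axis and vertical above 0.4 rad).
It also fails if it takes over 35 s, if anything falls off the work surface, if the arm or the gripper's body presses on something with over 40 N, if the wrist force passes 120 N, or if a joint passes its speed limit or range.

## Robot

A 6-joint arm with a two-finger parallel gripper is mounted at the origin on a cart in front of the work surface, level with it; the furniture and walls round the work are solid. World frame = base frame: x ahead of the robot, y to its left, z up, the work surface at z = 0. Lengths are in m, angles in rad, forces in N, time in s.
With the tool pointing down it reaches from about 0.275 to 1 m from the base axis. Payload 8.4 kg.
Tool frame: the origin (TCP) lies at the centre of the arm's flange, where the gripper is bolted on; the fingertips stand 173 mm ahead of it and the grasp point (between the pads) lies 155 mm ahead of it (r.grip_point_offset is the distance from the TCP to the grasp point, in m); z points along the fingers, y is the line along which they close (so a half turn about z gives the same grasp; the last joint's range is limited). The gripper opens to 85 mm and grips with 20 to 120 N. Pads are 22 mm wide; open, the fingers measure 114 mm over their backs; the gripper's body (76 mm by 85 mm) begins 54 mm behind the grasp point. The pads swing forward as they close: fully open they stand 13 mm farther back than shut.
Start: joints at [1.335, 0.353, 1.633, -0, 1.155, -0.002], TCP at [0.145, 0.608, 0.405] pointing down, gripper open.
Joint ranges: [-2.63, 2.63], [-0.92, 2.1], [0.06, 2.66], [-1.3, 4.44], [0, 2.69], [-3.02, 3.02]. Speed limits (rad/s): [2.22, 2.22, 2.79, 3.14, 3.14, 3.14].

## Interface

Orientations are given as a 3x3 rotation matrix whose columns are the frame's x, y, z axes.
In Python, from rig import r gives the robot as it stands.
- The arm moves only by the tool carry_out, never from a script. Its arguments are lists of equal length, an entry for each row: "travel": the shift along the tool's x, y, z scaled (see below), a list of three; "delta_rot": the turn, a rotation vector about the tool's x, y, z scaled (see below), a list of three; "grip": the gripper command: -1 is shut, 1 is fully open, values between are in proportion. A call has 1 to 12 rows; each row is the pose to reach, as a shift and turn from the pose commanded when the call began, along the tool's axes at that moment; what a row does not reach only later rows make up. The controller multiplies each number of a shift by 0.5 m and each number of a turn by 45 degrees. A row lasts 1/12 s, in which the tool goes at most 41.7 mm and 7.16 degrees, less where a joint would pass 70% of its speed; a pose out of reach is approached as far as the arm can. A call with a number of a shift or a turn outside -1 to 1 is refused whole. A call with a gripper value outside its range is refused whole. The fingers move at their own pace and stop on an object; the grip force is fixed at half the most. Time passes only in rows, so rows that repeat a pose let the fingers close. It gives the time, the measured TCP pose, the force, the opening and the grip force at its end, in the units of the state.
- r.sense(): the state, without advancing time (a new reading comes with each control period).
- r.read_camera(name): name is "side" or "top" or "wrist"; returns a dict with "frame" (400x640x3 uint8, blue, green, red), "z_map" (400x640 float32, m along the optical axis (not along the pixel's ray), 0 where there is no reading), "K" (3x3 intrinsics, pixels), "pose" (4x4, takes a point from camera to world coordinates). Camera axes: x right, y down, z forward; pixel columns grow to the right and rows downward; lengths in m; the calibration is good to about 2 mm. A picture is of the moment at which its call begins.
- r.hand_in(): hands the job in; it is judged then, once.
The state is a dict: "clock": time; "q": joint angles; "joint_vel": joint speeds; "tau": joint torques, N m; "ee_pos": TCP position; "eef_rot": TCP orientation; "force": force on the tool from outside, world axes, zero at the start; "ft_torque": the same for the moment, N m; "opening": finger opening in m; "finger_force": force on a finger pad.
Only numpy, scipy, OpenCV 4.12 (cv2) and the standard library are available. Lean on these libraries where they do the work, as an engineer would, in place of code of your own. Each camera call takes 0.05 s, during which the arm holds its last target. There are 200 camera calls.

## Working session

There is one attempt and no reset: what is moved stays moved. The work goes in short steps, Python scripts to look and compute and a tool call to move; the robot and the scene stay as the last step left them, time stands still between calls to the robot, and variables do not carry over. Pictures are saved under pics/ and viewed, at most 10 in all, crops included, and the job is handed in when it is done.

Besides the shell and the picture viewer there is one more tool, called after ">>>" as name(argument=value, ...) on one line, values as JSON. carry_out: Moves the arm, as the interface text tells. Its arguments: {"type":"object","properties":{"travel":{"type":"array","items":{"type":"array","items":{"type":"number"}}},"delta_rot":{"type":"array","items":{"type":"array","items":{"type":"number"}}},"grip":{"type":"array","items":{"type":"number"}}},"required":["travel","delta_rot","grip"]}

```bash
mkdir -p pics
python3 - <<'E'
from rig import r
import cv2,numpy as np
s=r.sense();print(s)
for n in("top","side"):
    c=r.read_camera(n);cv2.imwrite(f"pics/{n}0.png",c["frame"]);np.savez(f"{n}0.npz",**c);print(n,c["K"],c["pose"])
E
```

```text
{'clock': 0.0, 'q': array([ 1.33460153e+00,  3.53632518e-01,  1.63412161e+00, -1.35374043e-05,
        1.15521915e+00, -2.41745675e-03]), 'joint_vel': array([ 0.00088355, -0.00012354,  0.00172503, -0.0010252 , -0.00132953,
        0.0001913 ]), 'tau': array([-3.02638633e-03, -6.05241895e+01, -3.42057252e+01, -2.23430202e-04,
        9.31601564e-03,  2.38924656e-05]), 'ee_pos': array([0.14474129, 0.60776755, 0.40397665]), 'eef_rot': array([[-9.72799571e-01,  2.31648220e-01, -3.11029902e-04],
       [ 2.31648428e-01,  9.72798641e-01, -1.34518383e-03],
       [-9.03997284e-06, -1.38064384e-03, -9.99999047e-01]]), 'force': array([-0.64195161,  0.35833622,  0.11420742]), 'ft_torque': array([-0.00349317,  0.0384892 ,  0.01543035]), 'finger_force': 0.0, 'opening': 0.08533104602305644}
top [[485.49181808   0.         320.7020308 ]
 [  0.         485.49181808 201.1000824 ]
 [  0.           0.           1.        ]] [[ 0.01583829 -0.99708717  0.07460778  0.43466801]
 [-0.99949955 -0.01374476  0.02849083 -0.22597579]
 [-0.02738237 -0.07502168 -0.99680588  0.92679602]
 [ 0.          0.          0.          1.        ]]
side [[368.84158767   0.         327.23976362]
 [  0.         368.84158767 196.09406028]
 [  0.           0.           1.        ]] [[-0.99713821 -0.04464896  0.06100706  0.44245763]
 [-0.07483512  0.46842759 -0.88032681  0.51317692]
 [ 0.01072829 -0.88237297 -0.47042836  0.47980794]
 [ 0.          0.          0.          1.        ]]
```

View pics/top0.png

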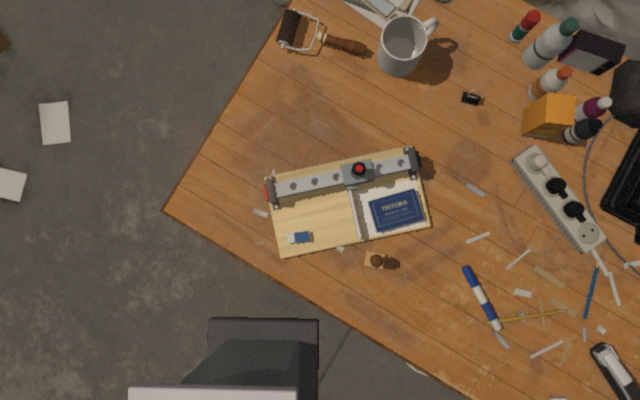

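View pics/side0.png

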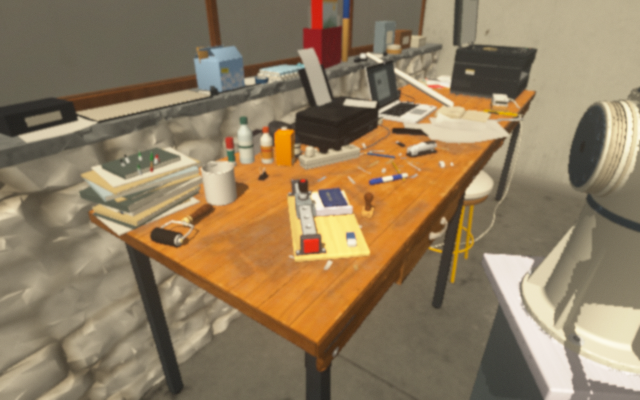

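The top view shows the knob with its red dot at (358,169), the tube's red cap at (268,190), the pad at (397,210), the eraser at (300,238) and the stamp at (375,260). The side view shows the knob at about (303,186) and the red cap at (312,245).

```bash
cat > h.py <<'E'
import numpy as np,cv2
def cloud(c):
    K,P=c["K"],c["pose"];z=c["z_map"];v,u=np.indices(z.shape)
    p=np.stack([(u-K[0,2])/K[0,0]*z,(v-K[1,2])/K[1,1]*z,z],-1)
    return p@P[:3,:3].T+P[:3,3]
def ray(c,u,v):
    d=c["pose"][:3,:3]@np.linalg.solve(c["K"],[u,v,1.]);return c["pose"][:3,3],d/np.linalg.norm(d)
def onplane(c,u,v,z):
    o,d=ray(c,u,v);return o+d*(z-o[2])/d[2]
def tri(a,b):
    A=np.zeros((3,3));B=np.zeros(3)
    for o,d in(a,b):
        M=np.eye(3)-np.outer(d,d);A+=M;B+=M@o
    x=np.linalg.solve(A,B);return x,[np.linalg.norm((np.eye(3)-np.outer(d,d))@(x-o)) for o,d in(a,b)]
def red(c):
    h=cv2.cvtColor(c["frame"],cv2.COLOR_BGR2HSV);return (((h[...,0]<6)|(h[...,0]>174))&(h[...,1]>150)&(h[...,2]>80)).astype(np.uint8)
E
python3 - <<'E'
from h import *
t=dict(np.load("top0.npz"));s=dict(np.load("side0.npz"))
for n,c,w in(("top",t,(260,140,440,265)),("side",s,(280,170,380,265))):
    m=np.zeros((400,640),np.uint8);m[w[1]:w[3],w[0]:w[2]]=red(c)[w[1]:w[3],w[0]:w[2]]
    k,l,st,ce=cv2.connectedComponentsWithStats(m);W=cloud(c)
    for i in range(1,k):print(n,st[i],ce[i],np.median(W[l==i],0))
W=cloud(t)[140:265,260:440];z=W[...,2]
for lo,hi in((.04,.066),(.008,.03),(.085,.12)):
    m=((z>lo)&(z<hi)).astype(np.uint8);k,l,st,ce=cv2.connectedComponentsWithStats(m);i=1+np.argmax(st[1:,4])
    p=W[l==i][:,:2].astype(np.float32)
    print(lo,st[i],p.mean(0),np.median(W[l==i][:,2]),cv2.minAreaRect(p*1000))
cv2.imwrite("pics/sidecrop.png",cv2.resize(s["frame"][165:265,270:390],None,fx=6,fy=6,interpolation=cv2.INTER_CUBIC))
E
```

```text
top [355 164   8   8  51] [358.68627451 167.78431373] [ 0.55415767 -0.26687429  0.10307571]
top [264 185   4  15  31] [265.35483871 192.48387097] [ 0.51523153 -0.09972708  0.05182197]
side [300 180   6   3  14] [302.5 181. ] [ 0.5551751  -0.2632241   0.10231937]
side [303 238  16  15 215] [310.49767442 245.10232558] [ 0.51809117 -0.09586818  0.04050003]
0.04 [   3    8  159   56 2449] [ 0.5457005  -0.23894604] 0.05082286767153532 ((544.264404296875, -238.37847900390625), (49.67413330078125, 289.9952087402344), 12.945860862731934)
0.008 [   9   30  162   89 8735] [ 0.47887936 -0.25267276] 0.012341891854156462 ((480.36572265625, -253.19882202148438), (113.2096176147461, 289.6850280761719), 13.028076171875)
0.085 [ 92  22  14  14 157] [ 0.5528134 -0.2659976] 0.10172597448054788 ((553.6253051757812, -266.3355712890625), (22.75248146057129, 22.397159576416016), 0.591302216053009)
```

View pics/sidecrop.png

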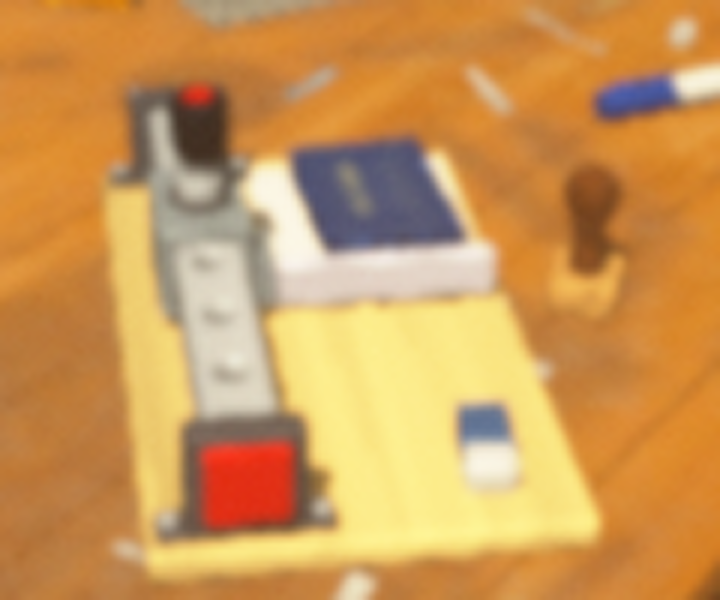

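Both views put the knob at about (0.5535, -0.2655) with its top near 0.102 m. The tube points along (-0.225, 0.974). I'll grip across the tube, so the closing fingers can't load the pin along the slide. First I move above the knob.

>>> carry_out(travel=[[-0.05,-0.063,0],[-0.1,-0.126,0],[-0.15,-0.189,0],[-0.2,-0.252,0],[-0.25,-0.315,0],[-0.3,-0.378,0],[-0.35,-0.441,0],[-0.4,-0.504,0],[-0.45,-0.567,0],[-0.5,-0.63,0],[-0.55,-0.693,0],[-0.6,-0.756,0]], delta_rot=[[0,0,0.06],[0,0,0.12],[0,0,0.18],[0,0,0.24],[0,0,0.3],[0,0,0.36],[0,0,0.42],[0,0,0.48],[0,0,0.54],[0,0,0.6],[0,0,0.66],[0,0,0.71]], grip=[1,1,1,1,1,1,1,1,1,1,1,1])

```text
clock: 1.1
ee_pos: [0.3492, 0.1689, 0.4047]
eef_rot: [[-0.701, 0.713, 0.0], [0.713, 0.701, 0.0], [-0.0, 0.0, -1.0]]
force: [1.5, 0.4, -1.0]
opening: 0.0852
finger_force: 0.0
```

```bash
cat >> h.py <<'E'
def plan(s,p,yaw):
    """tool-frame scaled shift/turn to TCP p, pointing down, tool y at yaw"""
    from scipy.spatial.transform import Rotation as Q
    y=np.array([np.cos(yaw),np.sin(yaw),0]);z=np.array([0,0,-1.]);T=np.stack([np.cross(y,z),y,z],1)
    R=s["eef_rot"];return (R.T@(np.array(p)-s["ee_pos"])/.5).round(4),(Q.from_matrix(R.T@T).as_rotvec()/(np.pi/4)).round(3)
E
python3 - <<'E'
from h import *
from rig import r
s=r.sense();print(s["clock"],s["ee_pos"],s["eef_rot"].round(4))
print(plan(s,[.5535,-.2655,.36],np.radians(13)))
E
```

```text
1.1 [0.34915967 0.16890405 0.40473258] [[-7.014e-01  7.128e-01  3.000e-04]
 [ 7.128e-01  7.014e-01  1.000e-04]
 [-1.000e-04  3.000e-04 -1.000e+00]]
(array([-0.9059, -0.3181,  0.0895]), array([0.   , 0.   , 0.701]))
```

>>> carry_out(travel=[[-0.08,-0.028,0.008],[-0.16,-0.056,0.016],[-0.24,-0.084,0.024],[-0.32,-0.112,0.032],[-0.4,-0.14,0.04],[-0.48,-0.168,0.048],[-0.56,-0.196,0.056],[-0.64,-0.224,0.064],[-0.72,-0.252,0.072],[-0.8,-0.28,0.08],[-0.86,-0.302,0.086],[-0.906,-0.318,0.09]], delta_rot=[[0,0,0.06],[0,0,0.12],[0,0,0.18],[0,0,0.24],[0,0,0.3],[0,0,0.36],[0,0,0.42],[0,0,0.48],[0,0,0.54],[0,0,0.6],[0,0,0.66],[0,0,0.7]], grip=[1,1,1,1,1,1,1,1,1,1,1,1])

```text
clock: 2.1
ee_pos: [0.5552, -0.2668, 0.3588]
eef_rot: [[-0.224, 0.975, 0.0], [0.975, 0.224, -0.001], [-0.001, -0.0, -1.0]]
force: [-0.5, 0.0, -0.5]
opening: 0.0856
finger_force: 0.0
```

>>> carry_out(travel=[[0,0,0],[0,0,0],[0,0,0]], delta_rot=[[0,0,0],[0,0,0],[0,0,0]], grip=[1,1,1])

```text
clock: 2.35
ee_pos: [0.5538, -0.2626, 0.3591]
eef_rot: [[-0.228, 0.974, -0.001], [0.974, 0.228, 0.001], [0.001, -0.001, -1.0]]
force: [0.1, 0.2, 0.0]
opening: 0.0853
finger_force: 0.0
```

Run:
```python
from h import *
from rig import r
c=r.read_camera("wrist");cv2.imwrite("pics/w1.png",c["frame"]);np.savez("w1.npz",**c)
s=r.sense();print(s["clock"],s["ee_pos"],c["K"][0],c["pose"].round(3))
k,l,st,ce=cv2.connectedComponentsWithStats(red(c));W=cloud(c)
for i in range(1,k):
    if st[i][4]>30:print(st[i],ce[i],np.median(W[l==i],0),onplane(c,*ce[i],.1025))
```

```text
2.4 [ 0.55377667 -0.26218458  0.35939544] [360.14840367   0.         314.02114348] [[ 0.973  0.22   0.063  0.538]
 [ 0.229 -0.933 -0.279 -0.192]
 [-0.002  0.287 -0.958  0.328]
 [ 0.     0.     0.     1.   ]]
[306 204  21  20 322] [315.69254658 213.04347826] [ 0.55607491 -0.26657335  0.1026147 ] [ 0.55601009 -0.26673123  0.1025    ]
```

View pics/w1.png

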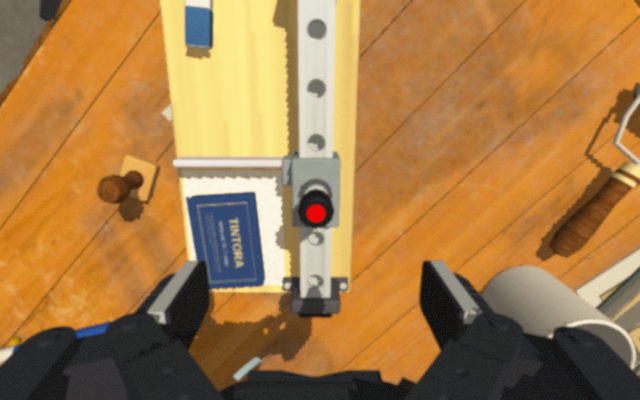

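The wrist view shows the knob's red dot at (316,213), midway between the fingers (about x=315). The holes line up vertically at x≈316, so the yaw is good. I'll go down now with the fingers half closed.

>>> carry_out(travel=[[-0.003,0.001,0.03],[-0.006,0.002,0.06],[-0.009,0.002,0.09],[-0.009,0.002,0.12],[-0.009,0.002,0.15],[-0.009,0.002,0.18],[-0.009,0.002,0.2],[-0.009,0.002,0.215],[-0.009,0.002,0.225],[-0.009,0.002,0.233],[-0.009,0.002,0.233],[-0.009,0.002,0.233]], delta_rot=[[0,0,0],[0,0,0],[0,0,0],[0,0,0],[0,0,0],[0,0,0],[0,0,0],[0,0,0],[0,0,0],[0,0,0],[0,0,0],[0,0,0]], grip=[0.5,0.06,0.06,0.06,0.06,0.06,0.06,0.06,0.06,0.06,0.06,0.06])

```text
clock: 3.4
ee_pos: [0.5565, -0.2674, 0.2435]
eef_rot: [[-0.228, 0.974, 0.0], [0.974, 0.228, -0.0], [-0.0, 0.0, -1.0]]
force: [-0.3, -0.8, -0.8]
opening: 0.0451
finger_force: 0.0
```

Run:
```python
from h import *
from rig import r
c=r.read_camera("wrist");cv2.imwrite("pics/w2.png",c["frame"])
s=r.sense();print(s["clock"],s["ee_pos"],s["opening"],s["force"])
k,l,st,ce=cv2.connectedComponentsWithStats(red(c))
for i in range(1,k):
    if st[i][4]>30:print(st[i],ce[i],onplane(c,*ce[i],.1025))
```

```text
3.45 [ 0.55656426 -0.26742001  0.24372181] 0.045356191893914974 [-0.5709911   0.74921539 -0.22151682]
[294 289  37  33 962] [311.71517672 305.27754678] [ 0.55610747 -0.26669152  0.1025    ]
```

View pics/w2.png

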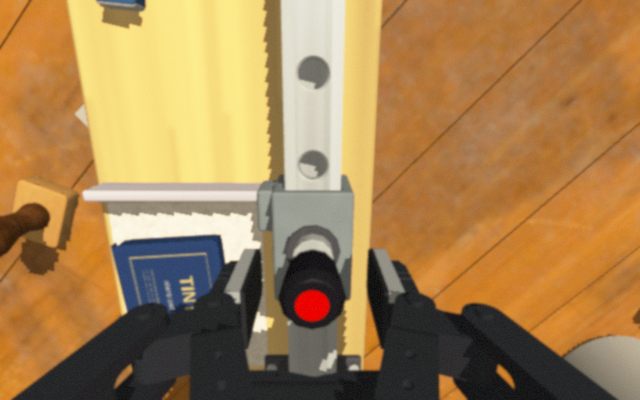

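The dot is at (312,305) and the fingers' inner faces at 258 and 369, so the midpoint is 313.5 and the knob is centred within 0.6 mm. Both wrist heights agree with the top at 0.1025. I'll close in steps.

>>> carry_out(travel=[[0,-0.001,0],[0,-0.001,0],[0,-0.001,0],[0,-0.001,0],[0,-0.001,0],[0,-0.001,0]], delta_rot=[[0,0,0],[0,0,0],[0,0,0],[0,0,0],[0,0,0],[0,0,0]], grip=[-0.2,-0.36,-0.42,-0.46,-0.48,-0.48])

```text
clock: 3.95
ee_pos: [0.5558, -0.2676, 0.2437]
eef_rot: [[-0.228, 0.974, 0.0], [0.974, 0.228, -0.0], [-0.0, 0.0, -1.0]]
force: [-3.0, -1.2, 5.4]
opening: 0.023
finger_force: 27.9
```

>>> carry_out(travel=[[0,0,0],[0,0,-0.002],[0,0,-0.004],[0,0,-0.006],[0,0,-0.008],[0,0,-0.01],[0,0,-0.01]], delta_rot=[[0,0,0],[0,0,0],[0,0,0],[0,0,0],[0,0,0],[0,0,0],[0,0,0]], grip=[-0.48,-0.48,-0.48,-0.48,-0.48,-0.48,-0.48])

```text
clock: 4.53
ee_pos: [0.5558, -0.2675, 0.2481]
eef_rot: [[-0.228, 0.974, -0.0], [0.974, 0.228, 0.0], [0.0, -0.0, -1.0]]
force: [0.2, -1.9, -5.3]
opening: 0.0226
finger_force: 27.7
```

>>> carry_out(travel=[[0,0,-0.002],[0,0,-0.004],[0,0,-0.006],[0,0,-0.008],[0,0,-0.01],[0,0,-0.012],[0,0,-0.014],[0,0,-0.014],[0,0,-0.014]], delta_rot=[[0,0,0],[0,0,0],[0,0,0],[0,0,0],[0,0,0],[0,0,0],[0,0,0],[0,0,0],[0,0,0]], grip=[-0.48,-0.48,-0.48,-0.48,-0.48,-0.48,-0.48,-0.48,-0.48])

```text
clock: 5.28
ee_pos: [0.5558, -0.2674, 0.2551]
eef_rot: [[-0.228, 0.974, -0.0], [0.974, 0.228, 0.0], [0.0, -0.0, -1.0]]
force: [0.0, -2.2, -7.8]
opening: 0.0227
finger_force: 27.7
```

Run:
```python
from h import *
from rig import r
for n in("wrist","top"):
    c=r.read_camera(n);W=cloud(c);m=red(c)
    if n=="top": b=np.zeros_like(m);b[150:185,340:375]=1;m*=b
    k,l,st,ce=cv2.connectedComponentsWithStats(m)
    for i in range(1,k):
        if st[i][4]>8:print(n,st[i],ce[i],np.median(W[l==i],0))
s=r.sense();print(s["clock"],s["ee_pos"],s["opening"],s["force"],s["finger_force"],s["eef_rot"].round(4))
```

```text
wrist [296 289  37  33 960] [314.00104167 304.80833333] [ 0.55598007 -0.2662084   0.11406737]
5.3833 [ 0.55574393 -0.26744801  0.25506356] 0.022577378981493045 [ 0.56429092 -0.86009605 -7.63280846] 27.662809509783983 [[-2.275e-01  9.738e-01 -3.000e-04]
 [ 9.738e-01  2.275e-01  1.000e-04]
 [ 2.000e-04 -2.000e-04 -1.000e+00]]
```

The knob is up 11.5 mm without slipping. Next I slide it 40 mm along tool x.

>>> carry_out(travel=[[0.004,0,0],[0.012,0,0],[0.02,0,0],[0.028,0,0],[0.036,0,0],[0.044,0,0],[0.052,0,0],[0.06,0,0],[0.068,0,0],[0.075,0,0],[0.08,0,0],[0.08,0,0]], delta_rot=[[0,0,0],[0,0,0],[0,0,0],[0,0,0],[0,0,0],[0,0,0],[0,0,0],[0,0,0],[0,0,0],[0,0,0],[0,0,0],[0,0,0]], grip=[-0.48,-0.48,-0.48,-0.48,-0.48,-0.48,-0.48,-0.48,-0.48,-0.48,-0.48,-0.48])

```text
clock: 6.38
ee_pos: [0.5466, -0.2279, 0.2552]
eef_rot: [[-0.228, 0.974, -0.0], [0.974, 0.228, 0.001], [0.001, -0.0, -1.0]]
force: [-0.2, 0.4, -8.2]
opening: 0.0229
finger_force: 27.7
```

Run:
```python
from h import *
from rig import r
c=r.read_camera("wrist");W=cloud(c);m=red(c)
k,l,st,ce=cv2.connectedComponentsWithStats(m)
for i in range(1,k):
    if st[i][4]>100:
        p=onplane(c,*ce[i],.1141);print(st[i],ce[i],p,np.linalg.norm(p[:2]-[.5561,-.2667]),np.linalg.norm(p[:2]-onplane(c,314,304.8,.1141)[:2]))
s=r.sense();print(s["clock"],s["ee_pos"],np.linalg.norm(s["ee_pos"][:2]-[.55574,-.26745]),s["opening"],s["force"],s["finger_force"])
```

```text
[296 288  37  34 954] [313.95387841 304.33962264] [ 0.54679757 -0.22656337  0.1141    ] 0.04120053773504745 0.00018519000585951755
6.4333 [ 0.54661681 -0.22798248  0.25512921] 0.040508246381599854 0.022823756206560585 [ 0.21563835  1.92416476 -7.43312218] 27.683174908161163
```

>>> carry_out(travel=[[0,0,0.002],[0,0,0.004],[0,0,0.006],[0,0,0.008],[0,0,0.01],[0,0,0.01]], delta_rot=[[0,0,0],[0,0,0],[0,0,0],[0,0,0],[0,0,0],[0,0,0]], grip=[-0.48,-0.48,-0.48,-0.48,-0.48,-0.48])

```text
clock: 6.93
ee_pos: [0.5467, -0.2285, 0.25]
eef_rot: [[-0.227, 0.974, -0.0], [0.974, 0.227, 0.0], [0.0, -0.0, -1.0]]
force: [-0.8, 2.0, -7.4]
opening: 0.0229
finger_force: 27.8
```

>>> carry_out(travel=[[0,0,0.002],[0,0,0.004],[0,0,0.006],[0,0,0.008],[0,0,0.01],[0,0,0.011],[0,0,0.011],[0,0,0.011]], delta_rot=[[0,0,0],[0,0,0],[0,0,0],[0,0,0],[0,0,0],[0,0,0],[0,0,0],[0,0,0]], grip=[-0.48,-0.48,-0.48,-0.48,-0.48,-0.48,-0.48,-0.48])

```text
clock: 7.6
ee_pos: [0.5467, -0.2286, 0.2447]
eef_rot: [[-0.228, 0.974, 0.0], [0.974, 0.228, -0.0], [-0.0, -0.0, -1.0]]
force: [-1.6, 2.0, -4.9]
opening: 0.0229
finger_force: 27.9
```

Run:
```python
from h import *
from rig import r
c=r.read_camera("wrist");W=cloud(c);m=red(c)
k,l,st,ce=cv2.connectedComponentsWithStats(m)
for i in range(1,k):
    if st[i][4]>100:print(st[i],ce[i],np.median(W[l==i],0))
cv2.imwrite("pics/w3.png",c["frame"])
s=r.sense();print(s["clock"],s["ee_pos"],s["opening"],s["force"],s["finger_force"])
```

```text
[296 288  37  33 959] [313.91762252 304.40354536] [ 0.54697535 -0.22734616  0.10370585]
7.65 [ 0.54675291 -0.22857286  0.24475444] 0.022667924195471395 [-1.47526782  1.06351895 -4.4804861 ] 27.86333592608571
```

View pics/w3.png

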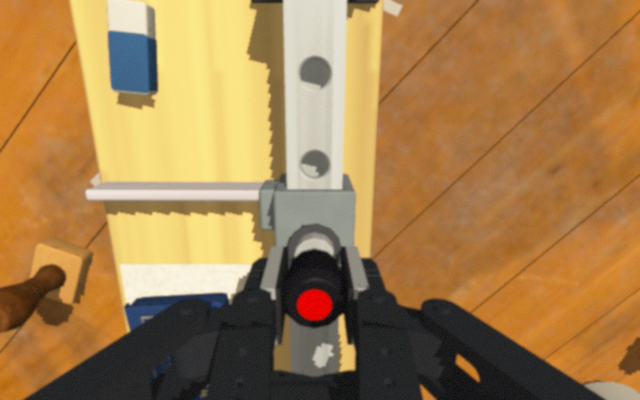

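The section sits one hole further on, with the next hole ahead at (315,163), and the bystanders haven't moved. The dot is still about 1 mm high at 0.1037, so I'll lower it the last millimetre.

>>> carry_out(travel=[[0,0,0.001],[0,0,0.002],[0,0,0.002],[0,0,0.002],[0,0,0.002]], delta_rot=[[0,0,0],[0,0,0],[0,0,0],[0,0,0],[0,0,0]], grip=[-0.48,-0.48,-0.48,-0.48,-0.48])

```text
clock: 8.07
ee_pos: [0.5468, -0.2286, 0.2438]
eef_rot: [[-0.228, 0.974, 0.0], [0.974, 0.228, -0.0], [-0.0, 0.0, -1.0]]
force: [-2.1, 1.7, -2.2]
opening: 0.0226
finger_force: 28.0
```

Run:
```python
from h import *
from rig import r
c=r.read_camera("wrist");W=cloud(c);k,l,st,ce=cv2.connectedComponentsWithStats(red(c))
for i in range(1,k):
    if st[i][4]>100:
        d=np.median(W[l==i],0);print(d)
s=r.sense();print(s["clock"],s["ee_pos"],s["force"],s["finger_force"])
if d[2]<.1038 and s["finger_force"]>10: print(r.hand_in())
```

```text
[ 0.54696289 -0.22733186  0.1028244 ]
8.1167 [ 0.54676153 -0.22859816  0.24379151] [-0.81695827  1.08571278 -3.41863387] 27.992650447413325
the job is handed in; nothing more can be done
None
```

The section is at the next hole towards the red end, the pin is home by my measurements (knob top at 0.1028 m, against 0.1025 m when home), and the gripper still holds the knob at about 28 N; I handed the job in at 8.1 s, and it returned no verdict.

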